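# Put the drinking bottle away and roll the tambour store shut

### The job

One clean drinking bottle, the one with a steel cap and a thin spout, is still out on the bench. Stand it upright on the floor of the open roll-top store, in front of the bottles already there, then roll the tambour door fully shut.

Things in the scene. Friction and masses are not known exactly. Their poses are not given: they have to be found in the camera images.
- bottle: Loose grey drinking bottle: body 50 mm across, 84 mm tall; steel cap 49 mm across to 105 mm; thin spout to 127 mm. 0.12 kg, upright. Origin: centre of underside, z up. On the robot's right, 100 mm or more (centres) from a squat amber jar (60 wide, 75 tall) and a white bottle (64 wide, 170 tall), both without spout.
- store: White roll-top store, fixed. Origin: underside centre on the bench; front is its -x, width along y, inside y -120 to 120 mm. Round end walls, 178 mm about the track axis (along y at x 0, z 50). Floor z 8. Sill at x -175, 46 high. Hood, radius 175, over x above 20; 3 fixed bottles at x 55. Free floor: middle x -95, y 0. The shutting door clears the bottle if its centre is behind x -115.
- door (a joint): Tambour door of aluminium slats, rad about the track axis: 0 = shut (edge on the sill), 1.48 = fully open (rolled up and back under the hood). Starts at 1.32 to 1.46, its edge then at store x -43 mm or behind. Inner radius 160 mm. It stays where it is left; moving it takes up to about 8 N at the handle.
- door_grip (a point): Centre of the door's dark T handle: bar 16 mm thick, 36 long, along store y, on an 11 mm radial stem, 40 mm out from the door face. At door value q it is at store x = -207 cos(q+0.14), y 0, z = 50 + 207 sin(q+0.14) mm: on top when open, low in front (79 mm up) when shut. Pinch the bar's two ends from above; it turns between the fingers as the door rolls.
Not all that is in view belongs to the job. Leave any blue, green or purple look-alike of the bottle alone.

How it is judged:
By the outcome, as a careful person would: the job done as asked, in the order asked, and still so for the second after the job is handed in, with the robot touching nothing.
It also fails if it takes over 64 s, if anything falls off the work surface, if the arm or the gripper's body presses on something with over 40 N, if the wrist force passes 120 N, or if a joint passes its speed limit or range.

### The arm

A 6-joint arm with a two-finger parallel gripper is mounted at the origin on the work surface. World frame = base frame: x ahead of the robot, y to its left, z up, the work surface at z = 0. Lengths are in mm, angles in rad, forces in N, time in s.
With the tool pointing down it reaches from about 275 to 1000 mm from the base axis. Payload 8.4 kg.
Tool frame: the origin (TCP) lies midway between the tips of the shut fingers; the grasp point (between the pads) lies 19 mm behind it; z points along the fingers, y is the direction in which the jaws open and shut (so a half turn about z gives the same grasp; the last joint's range is limited). The gripper opens to 85 mm and grips with 20 to 120 N. Pads are 22 mm wide; open, the fingers measure 114 mm over their backs; the gripper's body (76 mm by 85 mm) begins 54 mm behind the grasp point. The pads swing forward as they close: fully open they stand 13 mm farther back than shut.
Start: joints at [-1.232, 0.353, 1.633, -0, 1.155, -0.002], TCP at [208.899, -589.058, 231.281] pointing down, gripper open.
Joint ranges: [-2.63, 2.63], [-0.92, 2.1], [0.06, 2.66], [-1.3, 4.44], [0, 2.69], [-3.02, 3.02]. Speed limits (rad/s): [2.22, 2.22, 2.79, 3.14, 3.14, 3.14].

### API

Orientations are given as [roll, pitch, yaw] about the fixed x, y, z axes, in that order (R = Rz(yaw) Ry(pitch) Rx(roll)).
In Python, from rig import r gives the robot as it stands.
- The arm moves only by the tool play_rows, never from a script. Its argument "moves" is a list of rows, each a list of 3 entries, a list of its own where there are three numbers: the turn, a rotation vector about the tool's x, y, z in degrees, then the shift along the tool's x, y, z in mm, then the opening, from 0 (shut) to 1 (fully open). A call has 1 to 20 rows; each row is the pose to reach, as a shift and turn from the pose measured when the call began, along the tool's axes at that moment; what a row does not reach only later rows make up. A row lasts 1/10 s, in which the tool goes at most 50 mm and 8.59 degrees, less where a joint would pass 70% of its speed; a pose out of reach is approached as far as the arm can. A call with a gripper value outside its range is refused whole. The fingers move at their own pace and stop on an object; "newtons" is the grip in N (left out, the last holds). Time passes only in rows, so rows that repeat a pose let the fingers close. It gives the time, the measured TCP pose, the force and the opening at its end, in the units of the state.
- r.sense(): the state, without advancing time (a new reading comes with each control period).
- r.grab_frame(name): name is "scene" or "top" or "wrist"; returns a dict with "color" (420x560x3 uint8, red, green, blue), "K" (3x3 intrinsics, pixels), "rvec" (rotation vector, rad) and "tvec" (3), from world to camera coordinates, as OpenCV has them; the wrist camera has in their place "T_tool_cam" (4x4, takes a point from camera to tool coordinates, whose origin is the TCP and whose axes are the flange's). Camera axes: x right, y down, z forward; pixel columns grow to the right and rows downward; lengths in mm; the calibration is good to about 2 mm. The wrist camera is an equidistant fisheye: a pixel r from the principal point sees the ray r / f radians off the axis. A picture is of the moment at which its call begins: read the wrist's pose just before it. There is no depth.
- r.sign_off(): hands the job in, once; it reports no verdict.
Trained networks look in a picture, given as the dict that the camera call returned (one of the last four; its "shot" number tells which), for a name from the list of things; names that differ only in an ending like _2 or _b are one class to them, and where a whole thing is asked for, a point or a joint stands for the part that bears it (a point fixed in the world has none). Each returns a list of dicts, best first, with "conf" (0 to 1); they miss things now and then, are a little off and sometimes report something else, mostly with a low value. They report only what shows in the picture. A call takes as long as a camera call. They do not tell look-alikes from the thing itself.
- r.silhouettes(picture, name): "mask" (420x560 bool, what is visible of it) and "location" ([column, row] in pixels, amid what is visible of it).
The state is a dict: "clock": time; "qpos": joint angles; "qvel": joint speeds; "joint_efforts": joint torques, N m; "eef_pos": TCP position; "tcp_rot": TCP orientation; "contact_force": force on the tool from outside, world axes, zero at the start; "wrist_torque": the same for the moment, N m; "opening": opening from 0.0 (shut) to 1.0 (fully open).
Only numpy, scipy, OpenCV 4.12 (cv2) and the standard library are available. Lean on these libraries where they do the work, as an engineer would, in place of code of your own. Each camera call takes 0.05 s, during which the arm holds its last target.

## Working session

There is one attempt and no reset: what is moved stays moved. The work goes in short steps, Python scripts to look and compute and a tool call to move; the robot and the scene stay as the last step left them, time stands still between calls to the robot, and variables do not carry over. Pictures are saved under pics/ and viewed, and the job is handed in when it is done.

Besides the shell and the picture viewer there is one more tool, called after "Call:" as name([rows], argument=value, ...), one row to a line, values as JSON. play_rows: Moves the arm, as the interface text tells. Its arguments: {"type":"object","properties":{"moves":{"type":"array"},"newtons":{"type":"number"}},"required":["moves"]}

```bash
mkdir -p pics
cat > h.py <<'E'
import numpy as np, cv2, pickle
from rig import r
def save(n,f):
    cv2.imwrite(n,cv2.cvtColor(f["color"],cv2.COLOR_RGB2BGR))
E
python3 - <<'E'
from h import *
s=r.sense(); print({k:np.round(v,3) for k,v in s.items()})
for n in ["scene","top","wrist"]:
    f=r.grab_frame(n); save(f"pics/{n}0.png",f); pickle.dump(f,open(f"pics/{n}0.pkl","wb"))
    print(n,f["K"].round(1).tolist(),[ (k,np.round(f[k],3).tolist()) for k in f if k in("rvec","tvec","T_tool_cam")])
    for name in ["bottle","store","door","door_grip"]:
        for d in r.silhouettes(f,name): print("  ",name,round(d["conf"],2),np.round(d["location"]),d["mask"].sum())
E
```

```text
{'clock': np.float64(0.0), 'qpos': array([-1.232,  0.354,  1.634, -0.   ,  1.155, -0.002]), 'qvel': array([ 0.   , -0.   ,  0.   ,  0.001, -0.001,  0.002]), 'joint_efforts': array([ 3.0000e-03, -6.0525e+01, -3.4207e+01,  0.0000e+00,  9.0000e-03,
        0.0000e+00]), 'eef_pos': array([ 208.754, -588.604,  230.567]), 'tcp_rot': array([-3.14 ,  0.   ,  0.341]), 'contact_force': array([0.113, 0.251, 0.052]), 'wrist_torque': array([ 0.014, -0.021, -0.018]), 'opening': np.float64(0.999)}
scene [[391.0, 0.0, 281.1], [0.0, 391.0, 215.9], [0.0, 0.0, 1.0]] [('rvec', [1.033, 2.812, -0.47]), ('tvec', [511.925, -230.439, 824.182])]
   bottle 0.67 [317. 345.] 38487
   bottle 0.65 [201. 222.] 1164
   bottle 0.62 [267. 222.] 1056
   bottle 0.56 [234. 179.] 1179
   store 0.87 [318. 348.] 38445
   door 0.96 [318. 351.] 6327
   door_grip 0.68 [318. 350.] 6187
top [[540.8, 0.0, 278.4], [0.0, 540.8, 209.8], [0.0, 0.0, 1.0]] [('rvec', [2.167, -2.174, 0.102]), ('tvec', [-129.058, 577.601, 1035.361])]
   bottle 0.72 [320. 153.] 813
   bottle 0.65 [338. 204.] 735
   bottle 0.65 [385. 167.] 813
   store 0.8 [162. 163.] 30063
   door 0.62 [154. 143.] 3611
   door_grip 0.77 [152. 141.] 3716
wrist [[325.2, 0.0, 275.3], [0.0, 325.2, 215.2], [0.0, 0.0, 1.0]] [('T_tool_cam', [[-0.0, -0.959, -0.283, 71.485], [1.0, -0.0, -0.0, 0.231], [0.0, -0.283, 0.959, -142.166], [0.0, 0.0, 0.0, 1.0]])]
```

View pics/scene0.png

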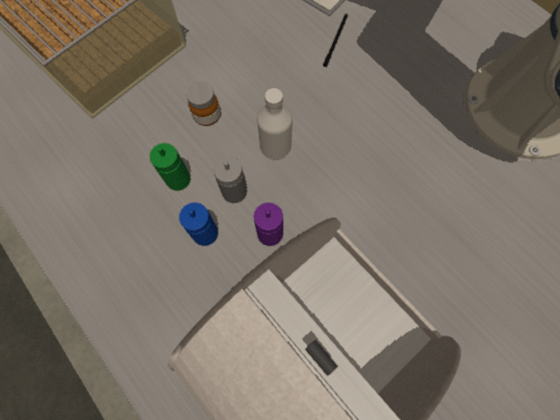

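View pics/top0.png

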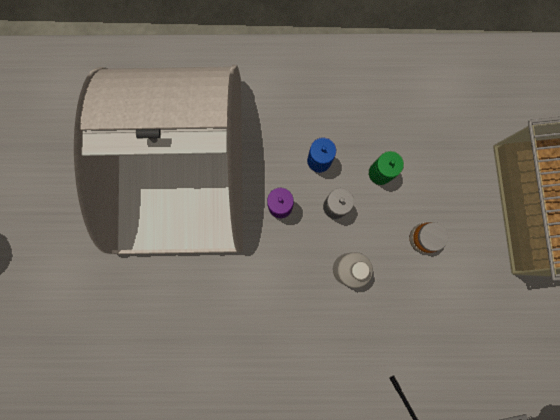

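View pics/wrist0.png

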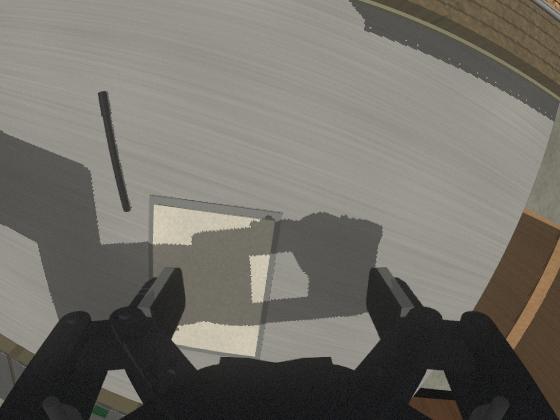

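Run:
```python
from h import *
a=cv2.imread("pics/scene0.png")[130:270,150:330]; b=cv2.imread("pics/top0.png")[110:250,270:450]
cv2.imwrite("pics/crop0.png",np.hstack([cv2.resize(a,(396*1,308)),cv2.resize(b,(396,308))]))
```

```text
(no output)
```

View pics/crop0.png

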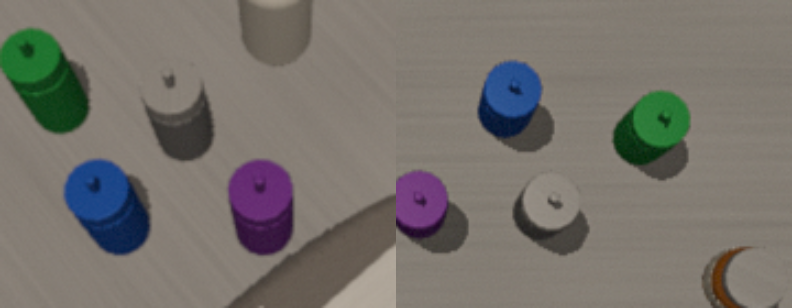

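The grey, steel-capped bottle with a spout is at scene (232,180) / top (340,204). Look-alikes in the scene view: blue (200,224), green (171,167), purple (269,224), amber jar (204,103), white bottle (275,125). The crop confirms the grey one has a steel cap and a thin spout. Next I'll measure the poses.

Run:
```python
from h import *
a=cv2.imread("pics/scene0.png")[210:420,165:465]; b=cv2.imread("pics/top0.png")[50:270,60:280]
cv2.imwrite("pics/crop1.png",cv2.resize(a,None,fx=2.6,fy=2.6,interpolation=cv2.INTER_CUBIC)); cv2.imwrite("pics/crop2.png",cv2.resize(b,None,fx=2.7,fy=2.7,interpolation=cv2.INTER_CUBIC))
```

```text
(no output)
```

View pics/crop1.png

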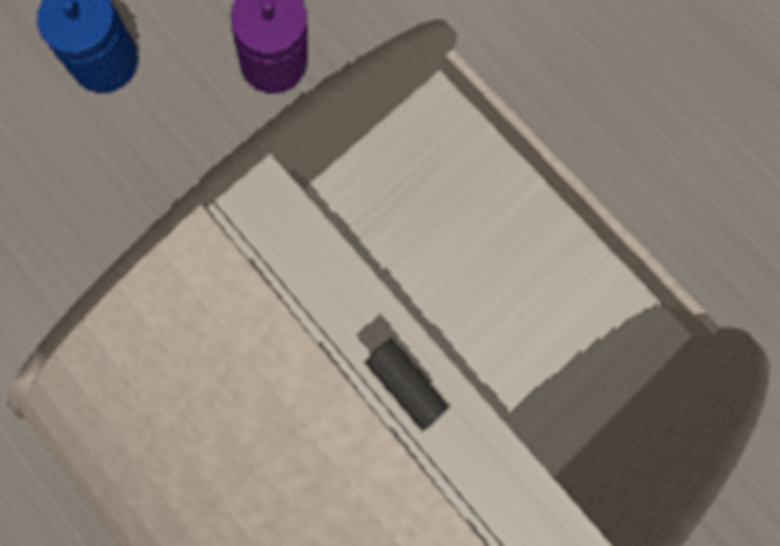

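View pics/crop2.png

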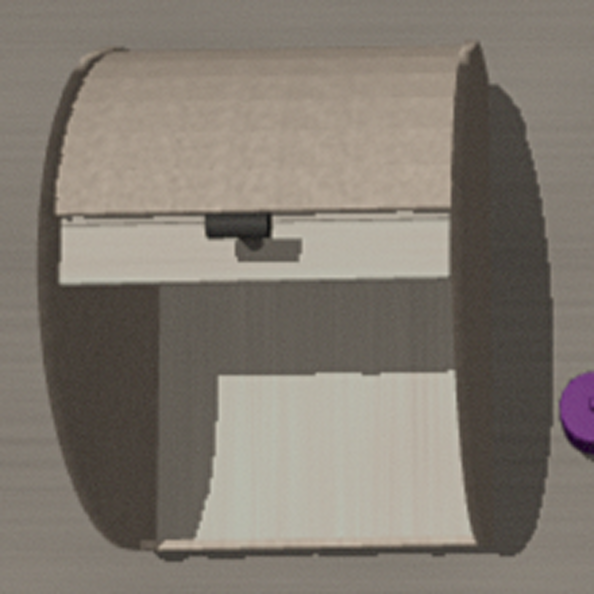

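```bash
cat >> h.py <<'E'
from scipy.optimize import least_squares
def proj(f,P): return cv2.projectPoints(np.float64(P).reshape(-1,1,3),np.float64(f["rvec"]),np.float64(f["tvec"]),f["K"],None)[0].reshape(-1,2)
def ray(f,uv):
    R=cv2.Rodrigues(np.float64(f["rvec"]))[0]; t=np.float64(f["tvec"]).ravel()
    d=R.T@np.linalg.solve(f["K"],[*uv,1]); return -R.T@t,d
def tri(fs,uvs):
    A=np.zeros((3,3));b=np.zeros(3)
    for f,u in zip(fs,uvs):
        c,d=ray(f,u); d/=np.linalg.norm(d); M=np.eye(3)-np.outer(d,d);A+=M;b+=M@c
    return np.linalg.solve(A,b)
def plane(f,uv,z):
    c,d=ray(f,uv); return c+d*(z-c[2])/d[2]
E
python3 - <<'E'
from h import *
S=pickle.load(open("pics/scene0.pkl","rb"));T=pickle.load(open("pics/top0.pkl","rb"))
obs=[(S,'s+',(436.2,330.4)),(S,'s-',(338.1,231.2)),(T,'s+',(121.1,252.4)),(T,'s-',(236.7,251.1)),(S,'g',(321.5,357.7)),(T,'g',(148.5,133.2)),
(T,'h+',(81.5,129.2)),(T,'h-',(226.3,127.0)),(S,'h-',(243.8,288.8)),(T,'e+',(82.5,154.8)),(T,'e-',(226.3,151.9))]
def pt(n,p,ys):
    x,y,a,q=p; Y=120*ys*(1 if n[-1]=='+' else -1)
    L={'s':(-175,Y,46),'g':(-207*np.cos(q+.14),0,50+207*np.sin(q+.14)),'h':(20,Y,223.9),'e':(-172*np.cos(q),Y,50+172*np.sin(q))}[n[0]]
    c,s=np.cos(a),np.sin(a); return [x+c*L[0]-s*L[1],y+s*L[0]+c*L[1],L[2]]
print("handle tri",tri([S,T],[(321.5,357.7),(148.5,133.2)]).round(1))
for n in 's+','s-': print(n,tri([S,T],[o[2] for o in obs if o[1]==n]).round(1))
for ys in 1,-1:
    for a0 in 0,1.57,3.1,-1.57:
        f=lambda p:np.ravel([proj(o[0],pt(o[1],p,ys))[0]-o[2] for o in obs])
        R=least_squares(f,[500,100,a0,1.4],loss='soft_l1')
        print(ys,round(R.cost,2),R.x.round(4))
        if R.cost<60: print(f(R.x).reshape(-1,2).round(1).tolist())
# bottle
for k in range(1):
    print("spout",tri([S,T],[(227,163),(342.2,200.8)]).round(1))
for f,n in((S,'s'),(T,'t')):
    c,d=ray(f,(0,0)); print(n,'cam',c.round(0))
E
```

```text
handle tri [675.8  72.8 254.7]
s+ [493.4 175.6  43.5]
s- [496.  -49.2  33.5]
1 189.41 [670.7773  73.5687  44.0065 123.8088]
1 189.41 [6.707773e+02 7.356870e+01 2.420000e-02 4.428300e+00]
1 26.16 [ 671.3348   72.2409  -37.6805 -476.0698]
[[4.3, 5.5], [-1.1, -1.9], [-9.3, 0.1], [0.2, -1.3], [-1.1, -0.7], [-0.8, 0.0], [-2.5, 1.1], [0.2, 0.1], [-2.0, -1.2], [-3.2, 0.3], [0.7, -0.0]]
1 26.16 [671.3348  72.2409  25.1513  95.7001]
[[4.3, 5.5], [-1.1, -1.9], [-9.3, 0.1], [0.2, -1.3], [-1.1, -0.7], [-0.8, 0.0], [-2.5, 1.1], [0.2, 0.1], [-2.0, -1.2], [-3.2, 0.3], [0.7, -0.0]]
-1 1020.35 [515.675   65.5148  -3.0501 415.2638]
-1 1020.35 [515.6773  65.5154   9.5163   0.5736]
-1 1020.35 [515.6773  65.5154   3.2331   0.5736]
-1 1020.35 [515.6761  65.5149  -3.0501  75.9718]
spout [ 583.  -244.9  119.9]
s cam [702.  40. 707.]
t cam [ 474. -134. 1086.]
```

Run:
```python
from h import *
S=pickle.load(open("pics/scene0.pkl","rb"));T=pickle.load(open("pics/top0.pkl","rb"))
print("S sill",plane(S,(436.2,330.4),46).round(1),plane(S,(338.1,231.2),46).round(1))
print("T sill",plane(T,(121.1,252.4),46).round(1),plane(T,(236.7,251.1),46).round(1))
print("T floor left near corner",plane(T,(60+158/2.7,50+540/2.7),8).round(1),plane(T,(60+160/2.7,50+290/2.7),8).round(1))
print("T hood",plane(T,(81.5,129.2),223.9).round(1),plane(T,(226.3,127),223.9).round(1))
print("S floor right",plane(S,(165+440/2.6,210+72/2.6),8).round(1),plane(S,(165+313/2.6,210+183/2.6),8).round(1))
print("S hood",plane(S,(243.8,288.8),223.9).round(1),plane(S,(165+490/2.6,210+545/2.6),223.9).round(1))
for i,(f,uv) in enumerate([(T,(340,204)),(S,(232,180))]):
  pass
# bottle silhouettes fit: cylinder axis from mask centroid at mid-height
p=[583,-245]
def model(f,p):
    m=np.zeros((420,560),np.uint8)
    for r0,z0,z1 in((25,0,84),(24.5,84,105),(4,105,127)):
        th=np.linspace(0,6.28,40)
        P=[[p[0]+r0*np.cos(t),p[1]+r0*np.sin(t),z] for t in th for z in(z0,z1)]
        cv2.fillConvexPoly(m,cv2.convexHull(proj(f,P).astype(np.float32)).astype(np.int32),1)
    return m>0
out=[]
for f,name,(x0,y0,x1,y1) in((S,'s',(150,130,330,270)),(T,'t',(270,130,450,270))):
    im=cv2.cvtColor(f["color"],cv2.COLOR_RGB2BGR)
    c=cv2.findContours(model(f,p).astype(np.uint8),0,1)[0]; cv2.drawContours(im,c,-1,(0,0,255),1)
    out.append(cv2.resize(im[y0:y1,x0:x1],(396,308),interpolation=cv2.INTER_NEAREST))
cv2.imwrite("pics/fit0.png",np.hstack(out))
```

```text
S sill [493.  178.8  46. ] [499.5 -47.1  46. ]
T sill [494.2 171.2  46. ] [496.  -50.7  46. ]
T floor left near corner [499.7 187.6   8. ] [686.6 190.9   8. ]
T hood [690.9 188.5 223.9] [693.7 -47.1 223.9]
S floor right [501.9 -47.6   8. ] [622.4 -46.1   8. ]
S hood [692.6 -44.6 223.9] [689.8 146.8 223.9]
```

View pics/fit0.png

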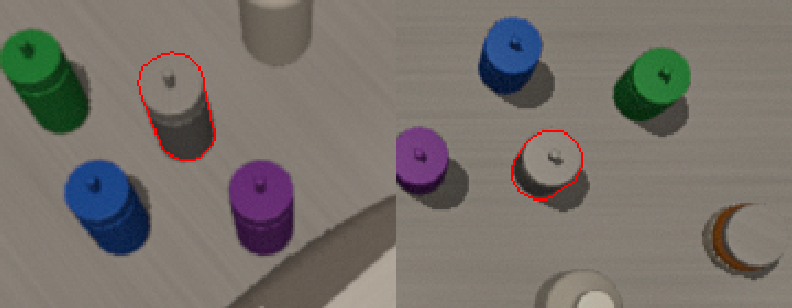

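```bash
cat >> h.py <<'E'
from scipy.spatial.transform import Rotation as Ro
def plan(wps):
    """wps: (x,y,z,yaw) tool-down targets -> turn (deg), shift in tool axes now"""
    s=r.sense(); R0=Ro.from_euler('xyz',s["tcp_rot"]); p0=s["eef_pos"]
    print("clock",round(float(s["clock"]),2),"pos",p0.round(1),"rot",s["tcp_rot"].round(3),"F",s["contact_force"].round(1),"open",round(float(s["opening"]),3),"q",s["qpos"].round(2))
    for x,y,z,w in wps:
        R1=Ro.from_euler('xyz',[np.pi,0,w])
        print("turn",np.degrees((R0.inv()*R1).as_rotvec()).round(1).tolist(),"shift",R0.inv().apply(np.array([x,y,z])-p0).round(1).tolist())
E
python3 - <<'E'
from h import *
plan([(583,-245,200,2.53)])
T=pickle.load(open("pics/top0.pkl","rb"))
for n,u,z in(("white",(360,270),170),("purple",(281,201),120),("blue",(323,150),120),("green",(391,163),120),("jar",(432,237),75)): print(n,plane(T,u,z).round())
E
```

```text
clock 0.75 pos [ 208.9 -589.   231.3] rot [-3.142 -0.     0.341] F [-0.3  0.5 -0.1] open 0.998 q [-1.23  0.35  1.63  0.    1.16 -0.  ]
turn [0.0, -0.0, -125.4] shift [467.6, -199.2, 31.3]
white [ 461. -268.  170.]
purple [ 584. -136.  120.]
blue [ 677. -212.  120.]
green [ 653. -335.  120.]
jar [ 521. -418.   75.]
```

Call:
play_rows([
  [[0,0,-8],[30,-13,2],1],
  [[0,0,-16],[60,-25,4],1],
  [[0,0,-24],[90,-38,6],1],
  [[0,0,-32],[120,-51,8],1],
  [[0,0,-40],[150,-64,10],1],
  [[0,0,-48],[180,-76,12],1],
  [[0,0,-56],[210,-89,14],1],
  [[0,0,-64],[240,-102,16],1],
  [[0,0,-72],[270,-115,18],1],
  [[0,0,-80],[300,-127,20],1],
  [[0,0,-88],[330,-140,22],1],
  [[0,0,-96],[360,-153,24],1],
  [[0,0,-104],[390,-166,26],1],
  [[0,0,-112],[420,-178,28],1],
  [[0,0,-120],[450,-191,30],1],
  [[0,0,-125],[468,-199,31],1],
  [[0,0,-125],[468,-199,31],1],
  [[0,0,-125],[468,-199,31],1],
], newtons=40)

```text
clock: 2.55
eef_pos: [583.3, -245.0, 200.2]
tcp_rot: [-3.141, -0.0, 2.522]
contact_force: [-0.1, 0.5, -0.2]
opening: 1.002
```

```bash
cat >> h.py <<'E'
def wproj(f,s,P):
    R=Ro.from_euler('xyz',s["tcp_rot"]); pt=R.inv().apply(np.atleast_2d(P)-s["eef_pos"])
    T=np.array(f["T_tool_cam"]); pc=(pt-T[:3,3])@T[:3,:3]
    th=np.arctan2(np.hypot(pc[:,0],pc[:,1]),pc[:,2]); ph=np.arctan2(pc[:,1],pc[:,0]); K=f["K"]
    return np.c_[K[0,2]+K[0,0]*th*np.cos(ph),K[1,2]+K[1,1]*th*np.sin(ph)]
E
python3 - <<'E'
from h import *
plan([(583,-245,60,2.53)])
s=r.sense(); f=r.grab_frame("wrist")
for d in r.silhouettes(f,"bottle"): print(round(d["conf"],2),np.round(d["location"]),d["mask"].sum())
im=cv2.cvtColor(f["color"],cv2.COLOR_RGB2BGR)
th=np.linspace(0,6.28,40)
for r0,z in((25,0),(25,84),(24.5,105),(3,127)):
    cv2.polylines(im,[wproj(f,s,np.c_[583+r0*np.cos(th),-245+r0*np.sin(th),0*th+z]).astype(np.int32)],True,(0,0,255))
cv2.imwrite("pics/wrist1.png",im)
E
```

```text
clock 2.55 pos [ 583.3 -245.   200.2] rot [-3.141 -0.     2.522] F [-0.1  0.5 -0.2] open 1.002 q [-0.4   0.39  1.65 -0.    1.1  -1.35]
turn [-0.0, -0.0, -0.5] shift [0.2, -0.2, 140.2]
0.95 [352. 258.] 3173
0.84 [241. 307.] 4037
0.81 [278. 211.] 3834
0.66 [385. 138.] 4124
```

View pics/wrist1.png

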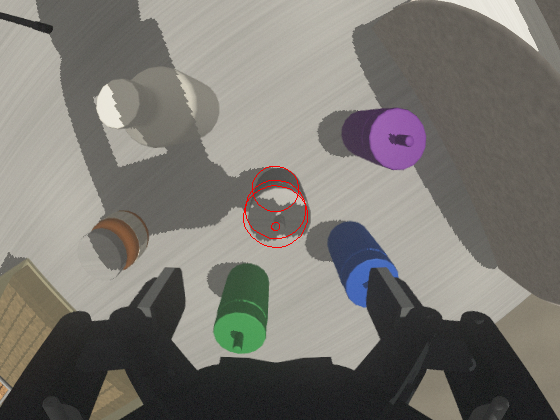

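Run:
```python
from h import *
s=r.sense(); f=r.grab_frame("wrist")
S=pickle.load(open("pics/scene0.pkl","rb"));T=pickle.load(open("pics/top0.pkl","rb"))
m=[d["mask"] for d in r.silhouettes(f,"bottle") if abs(d["location"][0]-278)<12 and abs(d["location"][1]-211)<15][0]
def hull(pf,p):
    M=np.zeros((420,560),np.uint8); th=np.linspace(0,6.28,40)
    for r0,z0,z1 in((25,0,84),(24.5,84,105),(4,105,127)):
        P=[[p[0]+r0*np.cos(t),p[1]+r0*np.sin(t),z] for t in th for z in(z0,z1)]
        cv2.fillConvexPoly(M,cv2.convexHull(pf(P).astype(np.float32)).round().astype(np.int32),1)
    return M>0
best=max(((lambda M:((M&m).sum()/(M|m).sum()))(hull(lambda P:wproj(f,s,P),(x,y))),x,y) for x in np.arange(573,592,1.) for y in np.arange(-254,-233,1.))
print("wrist IoU",best)
out=[]
for p in((583,-245),best[1:]):
    im=cv2.cvtColor(f["color"],cv2.COLOR_RGB2BGR)
    cv2.drawContours(im,cv2.findContours(hull(lambda P:wproj(f,s,P),p).astype(np.uint8),0,1)[0],-1,(0,0,255),1)
    out.append(cv2.resize(im[150:270,215:345],(390,360)))
cv2.imwrite("pics/fit1.png",np.hstack(out))
```

```text
wrist IoU (np.float64(0.9256624141315015), np.float64(585.0), np.float64(-243.0))
```

View pics/fit1.png

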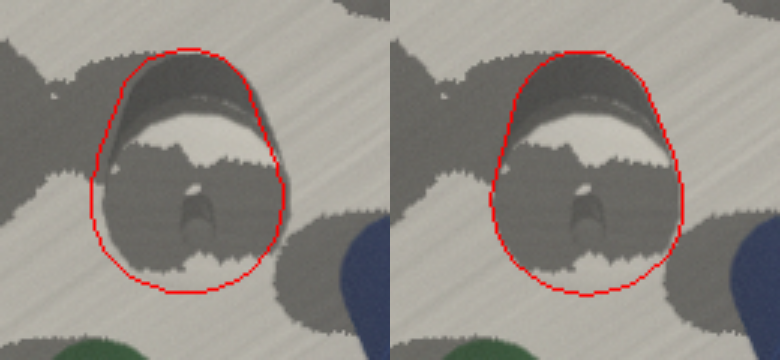

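Call:
play_rows([
  [[0,0,0],[0,2,30],1],
  [[0,0,0],[0,2,60],1],
  [[0,0,0],[0,2,90],1],
  [[0,0,0],[0,2,115],1],
  [[0,0,0],[0,2,130],1],
  [[0,0,0],[0,2,140],1],
  [[0,0,0],[0,2,140],1],
  [[0,0,0],[0,2,140],0.3],
  [[0,0,0],[0,2,140],0.3],
  [[0,0,0],[0,2,140],0.3],
  [[0,0,0],[0,2,140],0.3],
  [[0,0,0],[0,2,140],0.3],
  [[0,0,0],[0,2,140],0.3],
  [[0,0,0],[0,2,140],0.3],
], newtons=40)

```text
clock: 4.15
eef_pos: [584.9, -244.5, 61.8]
tcp_rot: [3.141, 0.002, 2.521]
contact_force: [1.1, 0.9, 6.6]
opening: 0.569
```

Run:
```python
from h import *
f=r.grab_frame("wrist"); save("pics/wrist2.png",f)
plan([(583,-245,310,2.53),(576,70.5,310,3.157),(576,70.5,68,3.157)])
```

```text
clock 4.2 pos [ 584.9 -244.6   61.8] rot [3.141e+00 2.000e-03 2.520e+00] F [-0.2  0.6  6.2] open 0.575 q [-0.4   0.56  1.73 -0.    0.85 -1.35]
turn [0.0, 0.1, -0.5] shift [0.8, -1.4, -248.2]
turn [-0.0, 0.1, -36.5] shift [190.0, 251.1, -248.5]
turn [-0.0, 0.1, -36.5] shift [190.6, 251.0, -6.5]
```

View pics/wrist2.png

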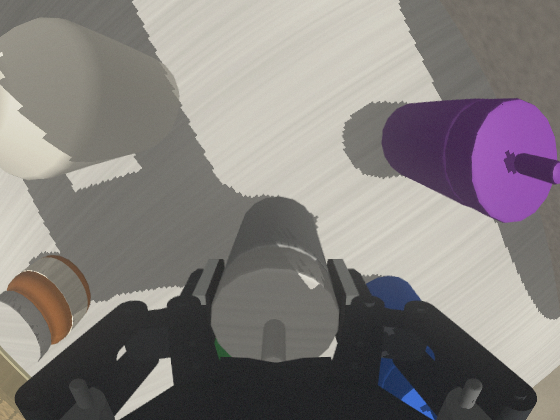

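Call:
play_rows([
  [[0,0,0],[0,0,-15],0.3],
  [[0,0,0],[0,0,-40],0.3],
  [[0,0,0],[0,0,-70],0.3],
  [[0,0,0],[0,0,-100],0.3],
  [[0,0,0],[0,0,-135],0.3],
  [[0,0,0],[0,0,-170],0.3],
  [[0,0,0],[0,0,-205],0.3],
  [[0,0,0],[0,0,-235],0.3],
  [[0,0,0],[0,0,-250],0.3],
  [[0,0,0],[0,0,-250],0.3],
])

```text
clock: 5.2
eef_pos: [585.2, -244.6, 314.7]
tcp_rot: [3.14, 0.007, 2.521]
contact_force: [0.8, -0.1, -0.7]
opening: 0.57
```

```bash
python3 - <<'E'
from h import *
f=r.grab_frame("wrist"); save("pics/wrist3.png",f)
f=r.grab_frame("scene"); save("pics/scene3.png",f)
plan([(576,70.5,310,3.157)])
E
python3 -c "
import cv2,numpy as np
cv2.imwrite('pics/c3.png',np.hstack([cv2.resize(cv2.imread('pics/'+n),(400,300)) for n in('wrist3.png','scene3.png')]))"
```

```text
clock 5.3 pos [ 583.9 -244.   310.9] rot [3.141e+00 1.000e-03 2.521e+00] F [ 0.9  0.7 -1.8] open 0.573 q [-0.4   0.3   1.53 -0.    1.31 -1.35]
turn [-0.0, 0.1, -36.5] shift [189.4, 251.2, 0.7]
```

View pics/c3.png

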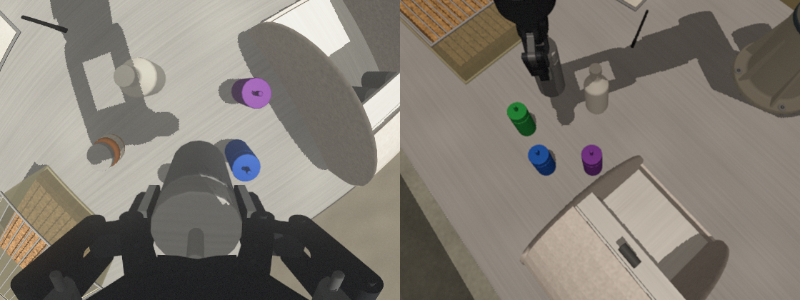

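The bottle is held upright in the gripper. I'll carry it over the end wall next.

Call:
play_rows([
  [[0,0,-1],[9,12,0],0.3],
  [[0,0,-4],[22,29,0],0.3],
  [[0,0,-8],[41,54,0],0.3],
  [[0,0,-12],[62,82,0],0.3],
  [[0,0,-16],[84,111,0],0.3],
  [[0,0,-20],[106,140,0],0.3],
  [[0,0,-25],[128,170,0],0.3],
  [[0,0,-29],[149,198,0],0.3],
  [[0,0,-33],[168,223,0],0.3],
  [[0,0,-35],[181,240,0],0.3],
  [[0,0,-36.5],[189,251,0],0.3],
  [[0,0,-36.5],[189,251,0],0.3],
  [[0,0,-36.5],[189,251,0],0.3],
])

```text
clock: 6.6
eef_pos: [575.8, 69.8, 310.0]
tcp_rot: [-3.14, -0.0, -3.126]
contact_force: [0.3, 0.1, -1.4]
opening: 0.569
```

```bash
python3 - <<'E'
from h import *
for n in("wrist","scene","top"):
    f=r.grab_frame(n); save(f"pics/{n}4.png",f)
plan([(576,70.5,70,3.157)])
E
python3 -c "
import cv2,numpy as np
cv2.imwrite('pics/c4.png',np.vstack([np.hstack([cv2.resize(cv2.imread('pics/'+n),(400,300)) for n in('wrist4.png','scene4.png')]),np.hstack([cv2.resize(cv2.imread('pics/top4.png'),(400,300)),np.zeros((300,400,3),np.uint8)])]))"
```

```text
clock 6.75 pos [576.2  69.  310.5] rot [-3.141e+00  1.000e-03 -3.127e+00] F [-0.1 -0.6 -0.3] open 0.573 q [ 0.12  0.22  1.64 -0.    1.28 -1.47]
turn [-0.1, 0.0, -0.1] shift [0.3, 1.7, 240.5]
```

View pics/c4.png

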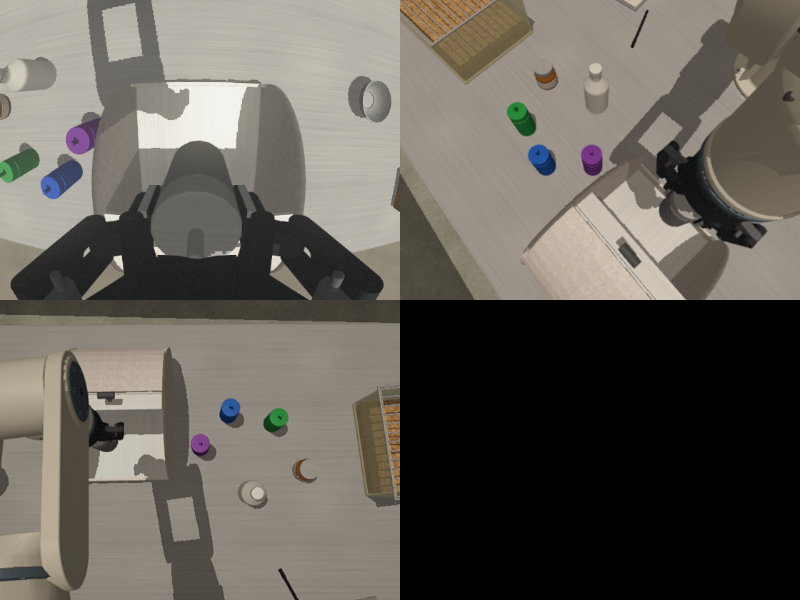

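Call:
play_rows([
  [[0,0,0],[0,1,12],0.3],
  [[0,0,0],[0,1,32],0.3],
  [[0,0,0],[0,1,55],0.3],
  [[0,0,0],[0,1,80],0.3],
  [[0,0,0],[0,1,105],0.3],
  [[0,0,0],[0,1,130],0.3],
  [[0,0,0],[0,1,155],0.3],
  [[0,0,0],[0,1,180],0.3],
  [[0,0,0],[0,1,200],0.3],
  [[0,0,0],[0,1,215],0.3],
  [[0,0,0],[0,1,225],0.3],
  [[0,0,0],[0,1,230],0.3],
  [[0,0,0],[0,1,230],0.3],
])

```text
clock: 8.05
eef_pos: [576.3, 69.7, 80.2]
tcp_rot: [-3.141, 0.0, -3.127]
contact_force: [-0.5, -0.6, -1.1]
opening: 0.57
```

Run:
```python
from h import *
f=r.grab_frame("wrist"); save(f"pics/wrist5.png",f)
plan([(576,70.5,70,3.157)])
```

```text
clock 8.1 pos [576.6  69.8  80.8] rot [-3.141e+00  1.000e-03 -3.127e+00] F [ 0.9  0.2 -0.5] open 0.575 q [ 0.12  0.47  1.85 -0.    0.83 -1.47]
turn [-0.0, 0.1, -0.1] shift [0.6, 0.7, 10.8]
```

View pics/wrist5.png

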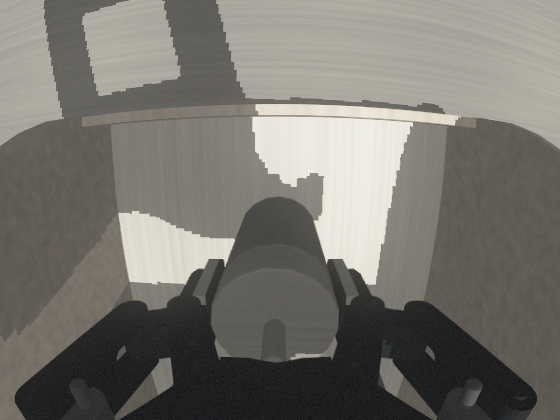

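Call:
play_rows([
  [[0,0,0],[0,0,3],0.3],
  [[0,0,0],[0,0,6],0.3],
  [[0,0,0],[0,0,8],0.3],
  [[0,0,0],[0,0,10],0.3],
  [[0,0,0],[0,0,10],0.3],
])

```text
clock: 8.6
eef_pos: [576.4, 69.8, 70.5]
tcp_rot: [-3.141, 0.001, -3.127]
contact_force: [0.9, -1.0, -0.7]
opening: 0.571
```

Call:
play_rows([
  [[0,0,0],[0,0,1],0.3],
  [[0,0,0],[0,0,2],0.3],
  [[0,0,0],[0,0,2],0.3],
])

```text
clock: 8.9
eef_pos: [577.0, 69.9, 69.8]
tcp_rot: [-3.141, 0.002, -3.127]
contact_force: [-2.3, 0.2, 11.2]
opening: 0.57
```

Call:
play_rows([
  [[0,0,0],[0,0,0],0.3],
  [[0,0,0],[0,0,0],0.7],
  [[0,0,0],[0,0,0],0.85],
  [[0,0,0],[0,0,0],0.95],
  [[0,0,0],[0,0,0],0.95],
  [[0,0,0],[0,0,0],0.95],
  [[0,0,0],[0,0,-5],0.95],
  [[0,0,0],[0,0,-15],0.95],
  [[0,0,0],[0,0,-35],0.95],
  [[0,0,0],[0,0,-60],0.95],
  [[0,0,0],[0,0,-90],0.95],
  [[0,0,0],[0,0,-125],0.95],
  [[0,0,0],[0,0,-160],0.95],
  [[0,0,0],[0,0,-200],0.95],
  [[0,0,0],[0,0,-240],0.95],
  [[0,0,0],[0,0,-265],0.95],
  [[0,0,0],[0,0,-265],0.95],
])

```text
clock: 10.6
eef_pos: [578.2, 70.3, 340.2]
tcp_rot: [3.141, 0.01, -3.127]
contact_force: [0.0, -0.0, -0.3]
opening: 0.949
```

Run:
```python
from h import *
s=r.sense();f=r.grab_frame("wrist"); 
im=cv2.cvtColor(f["color"],cv2.COLOR_RGB2BGR); th=np.linspace(0,6.28,40)
for r0,z in((25,8),(25,92),(24.5,113),(3,135)):
    cv2.polylines(im,[wproj(f,s,np.c_[576.5+r0*np.cos(th),70+r0*np.sin(th),0*th+z]).astype(np.int32)],True,(0,0,255))
h=(675.8,72.8,256); print(wproj(f,s,h))
cv2.imwrite("pics/wrist6.png",im)
f=r.grab_frame("scene"); save("pics/scene6.png",f)
plan([(675.8,72.8,300,3.157)])
```

```text
[[276.92314449 329.92982159]]
clock 10.7 pos [576.5  70.1 335.6] rot [-3.141e+00  3.000e-03 -3.127e+00] F [ 0.5 -0.8  1.3] open 0.95 q [ 0.12  0.2   1.61 -0.    1.33 -1.47]
turn [-0.0, 0.2, -0.1] shift [-99.2, 1.3, 35.9]
```

View pics/wrist6.png

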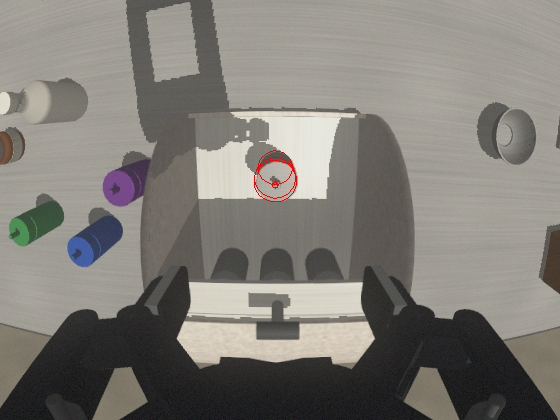

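View pics/scene6.png

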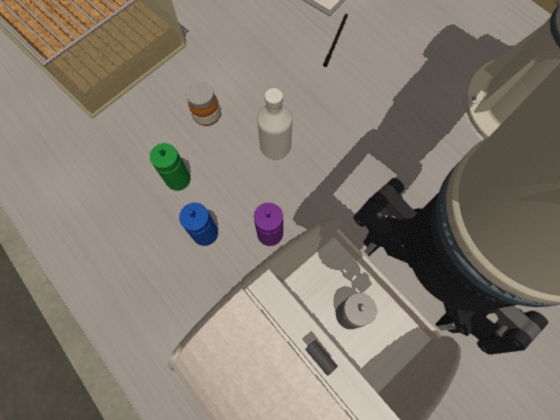

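The bottle stands upright at about (576.5, 70), roughly 95 mm in front of the store axis and ahead of the three fixed bottles. The wrist view shows the handle at (277,330), matching the prediction. I'll take the handle next.

Call:
play_rows([
  [[0,0,0],[-12,0,2],0.8],
  [[0,0,0],[-32,1,6],0.8],
  [[0,0,0],[-57,2,12],0.8],
  [[0,0,0],[-80,2,20],0.8],
  [[0,0,0],[-95,2,30],0.8],
  [[0,0,0],[-99,2,36],0.8],
  [[0,0,0],[-99,2,36],0.8],
  [[0,0,0],[-99,2,36],0.8],
])

```text
clock: 11.5
eef_pos: [674.9, 73.5, 299.3]
tcp_rot: [-3.141, 0.002, -3.127]
contact_force: [-0.4, 0.8, -0.2]
opening: 0.804
```

Run:
```python
from h import *
s=r.sense();f=r.grab_frame("wrist"); save("pics/wrist7.png",f)
plan([(676,72.3,236,3.157)]); print(wproj(f,s,[(676,54,257),(676,90,257)]))
f=r.grab_frame("top"); save("pics/top7.png",f)
```

```text
clock 11.55 pos [675.   73.5 300. ] rot [-3.141e+00  3.000e-03 -3.127e+00] F [ 0.1 -0.1 -0. ] open 0.798 q [ 0.11  0.38  1.43 -0.    1.32 -1.48]
turn [-0.0, 0.2, -0.1] shift [-0.8, -1.2, 64.0]
[[244.01321603 244.29311969]
 [302.90877086 245.09904608]]
```

View pics/wrist7.png

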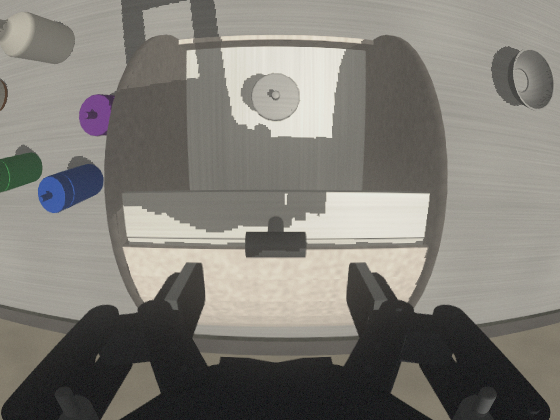

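Call:
play_rows([
  [[0,0,0],[-1,0,12],0.8],
  [[0,0,0],[-1,0,30],0.8],
  [[0,0,0],[-1,0,48],0.8],
  [[0,0,0],[-1,0,58],0.8],
  [[0,0,0],[-1,0,64],0.8],
  [[0,0,0],[-1,0,64],0.8],
  [[0,0,0],[-1,0,64],0.3],
  [[0,0,0],[-1,0,64],0.3],
  [[0,0,0],[-1,0,64],0.3],
  [[0,0,0],[-1,0,64],0.3],
  [[0,0,0],[-1,0,64],0.3],
  [[0,0,0],[-1,0,64],0.3],
], newtons=40)

```text
clock: 12.8
eef_pos: [676.9, 73.4, 237.5]
tcp_rot: [-3.141, 0.005, -3.127]
contact_force: [-0.5, -1.8, 6.1]
opening: 0.414
```

Run:
```python
from h import *
f=r.grab_frame("wrist"); save("pics/wrist8.png",f)
p0=r.sense()["eef_pos"]; a0=np.arccos(-(676-671.3)/207)
print(a0); c=np.cos(.015)
def W(a): 
    dx=-207*(np.cos(a)-np.cos(a0)); dz=207*(np.sin(a)-np.sin(a0)); return (p0[0]+dx,p0[1]+.015*dx,p0[2]+dz,3.157)
plan([W(a) for a in np.linspace(a0,a0-.75,16)[1:]])
```

```text
1.5935035921405631
clock 12.85 pos [676.9  73.4 237.5] rot [-3.141  0.005 -3.127] F [-0.7 -0.9  5.9] open 0.412 q [ 0.11  0.43  1.5  -0.    1.2  -1.48]
turn [-0.0, 0.3, -0.1] shift [10.4, -0.0, -0.0]
turn [-0.0, 0.3, -0.1] shift [20.7, -0.0, 0.5]
turn [-0.0, 0.3, -0.1] shift [31.0, -0.0, 1.5]
turn [-0.0, 0.3, -0.1] shift [41.2, -0.0, 3.0]
turn [-0.0, 0.3, -0.1] shift [51.4, -0.0, 5.0]
turn [-0.0, 0.3, -0.1] shift [61.4, -0.0, 7.5]
turn [-0.0, 0.3, -0.1] shift [71.3, -0.0, 10.6]
turn [-0.0, 0.3, -0.1] shift [81.0, -0.0, 14.1]
turn [-0.0, 0.3, -0.1] shift [90.6, -0.0, 18.1]
turn [-0.0, 0.3, -0.1] shift [99.9, -0.0, 22.6]
turn [-0.0, 0.3, -0.1] shift [109.0, -0.0, 27.5]
turn [-0.0, 0.3, -0.1] shift [117.9, -0.0, 32.9]
turn [-0.0, 0.3, -0.1] shift [126.4, -0.0, 38.7]
turn [-0.0, 0.3, -0.1] shift [134.7, -0.0, 44.9]
turn [-0.0, 0.3, -0.1] shift [142.6, -0.0, 51.6]
```

View pics/wrist8.png

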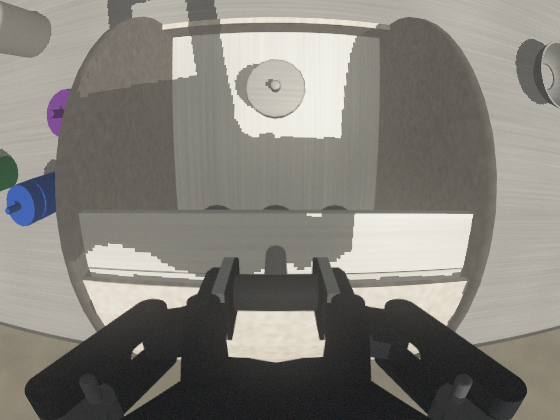

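Call:
play_rows([
  [[0,0,0],[4,0,0],0.3],
  [[0,0,0],[10,0,0],0.3],
  [[0,0,0],[20,0,0.5],0.3],
  [[0,0,0],[31,0,1.5],0.3],
  [[0,0,0],[41,0,3],0.3],
  [[0,0,0],[51,0,5],0.3],
  [[0,0,0],[61,0,7.5],0.3],
  [[0,0,0],[71,0,10.5],0.3],
  [[0,0,0],[81,0,14],0.3],
  [[0,0,0],[90.5,0,18],0.3],
  [[0,0,0],[100,0,22.5],0.3],
  [[0,0,0],[109,0,27.5],0.3],
  [[0,0,0],[118,0,33],0.3],
  [[0,0,0],[126.5,0,38.5],0.3],
  [[0,0,0],[134.5,0,45],0.3],
  [[0,0,0],[142.5,0,51.5],0.3],
  [[0,0,0],[142.5,0,51.5],0.3],
])

```text
clock: 14.55
eef_pos: [533.1, 71.5, 184.8]
tcp_rot: [-3.141, 0.004, -3.127]
contact_force: [-2.5, 1.2, -0.5]
opening: 0.419
```

Run:
```python
from h import *
f=r.grab_frame("wrist"); save("pics/wrist9.png",f)
p0=np.array([676.9,73.4,237.5]); a0=1.5935
def W(a): 
    dx=-207*(np.cos(a)-np.cos(a0)); dz=207*(np.sin(a)-np.sin(a0)); return (p0[0]+dx,p0[1]+.015*dx,p0[2]+dz,3.157)
A=np.linspace(a0-.75,.12,16)[1:]; print(A.round(2)); plan([W(a) for a in A])
```

```text
[0.8  0.75 0.7  0.65 0.6  0.55 0.51 0.46 0.41 0.36 0.31 0.26 0.22 0.17
 0.12]
clock 14.6 pos [533.2  71.5 184.9] rot [-3.141e+00  3.000e-03 -3.127e+00] F [-4.1  1.7  1.4] open 0.413 q [ 0.13  0.27  1.87 -0.    1.   -1.45]
turn [-0.0, 0.2, -0.1] shift [5.9, -0.3, 6.5]
turn [-0.0, 0.2, -0.1] shift [12.9, -0.3, 13.6]
turn [-0.0, 0.2, -0.1] shift [19.5, -0.3, 21.1]
turn [-0.0, 0.2, -0.1] shift [25.8, -0.3, 28.9]
turn [-0.0, 0.2, -0.1] shift [31.6, -0.3, 36.9]
turn [-0.0, 0.2, -0.1] shift [37.1, -0.3, 45.3]
turn [-0.0, 0.2, -0.1] shift [42.2, -0.3, 53.9]
turn [-0.0, 0.2, -0.1] shift [46.8, -0.3, 62.7]
turn [-0.0, 0.2, -0.1] shift [51.1, -0.3, 71.8]
turn [-0.0, 0.2, -0.1] shift [54.8, -0.3, 81.0]
turn [-0.0, 0.2, -0.1] shift [58.2, -0.3, 90.4]
turn [-0.0, 0.2, -0.1] shift [61.0, -0.3, 100.0]
turn [-0.0, 0.2, -0.1] shift [63.4, -0.3, 109.7]
turn [-0.0, 0.2, -0.1] shift [65.4, -0.3, 119.5]
turn [-0.0, 0.2, -0.1] shift [66.8, -0.3, 129.3]
```

View pics/wrist9.png

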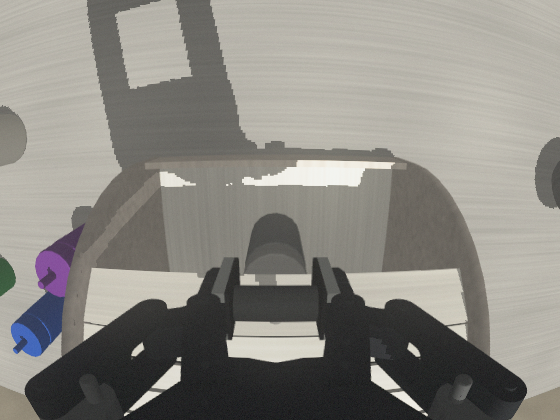

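Call:
play_rows([
  [[0,0,0],[6,0,6.5],0.3],
  [[0,0,0],[13,0,13.5],0.3],
  [[0,0,0],[19.5,0,21],0.3],
  [[0,0,0],[26,0,29],0.3],
  [[0,0,0],[31.5,0,37],0.3],
  [[0,0,0],[37,0,45],0.3],
  [[0,0,0],[42,0,54],0.3],
  [[0,0,0],[47,0,62.5],0.3],
  [[0,0,0],[51,0,72],0.3],
  [[0,0,0],[55,0,81],0.3],
  [[0,0,0],[58,0,90.5],0.3],
  [[0,0,0],[61,0,100],0.3],
  [[0,0,0],[63.5,0,109.5],0.3],
  [[0,0,0],[65,0,116],0.3],
  [[0,0,0],[65,0,119],0.3],
  [[0,0,0],[65,0,119],0.3],
])

```text
clock: 16.2
eef_pos: [467.5, 70.6, 64.9]
tcp_rot: [-3.141, 0.0, -3.127]
contact_force: [-4.6, 3.6, -2.6]
opening: 0.412
```

Run:
```python
from h import *
f=r.grab_frame("wrist"); save("pics/wrist10.png",f)
p0=np.array([676.9,73.4,237.5]); a0=1.5935
def W(a): 
    dx=-207*(np.cos(a)-np.cos(a0)); dz=207*(np.sin(a)-np.sin(a0)); return (p0[0]+dx,p0[1]+.015*dx,p0[2]+dz,3.157)
plan([W(a) for a in (.15,.13,.11)])
```

```text
clock 16.25 pos [467.6  70.7  65.1] rot [-3.141e+00  1.000e-03 -3.127e+00] F [-2.9  4.  -2.9] open 0.413 q [ 0.15  0.36  2.09 -0.    0.69 -1.44]
turn [-0.0, 0.0, -0.1] shift [0.1, -0.4, 3.6]
turn [-0.0, 0.0, -0.1] shift [0.6, -0.4, 7.7]
turn [-0.0, 0.0, -0.1] shift [1.1, -0.4, 11.8]
```

View pics/wrist10.png

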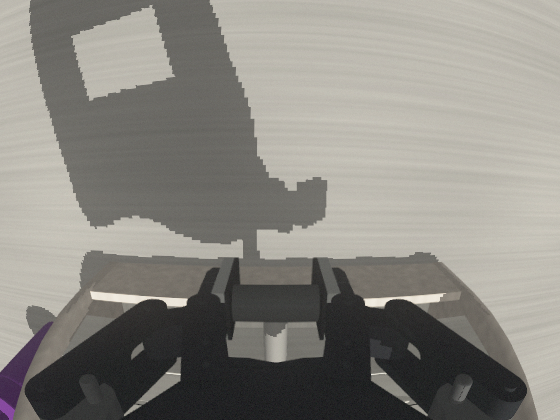

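Nearly shut. I'll lower it onto the stop while watching the force.

Call:
play_rows([
  [[0,0,0],[0,0,2],0.3],
  [[0,0,0],[0,0,4],0.3],
  [[0,0,0],[0.5,0,6],0.3],
  [[0,0,0],[0.5,0,8],0.3],
  [[0,0,0],[0.5,0,8],0.3],
])

```text
clock: 16.75
eef_pos: [466.3, 70.6, 56.8]
tcp_rot: [-3.141, -0.001, -3.128]
contact_force: [-4.2, 2.8, -0.5]
opening: 0.412
```

Call:
play_rows([
  [[0,0,0],[0,0,1.5],0.3],
  [[0,0,0],[0,0,3],0.3],
  [[0,0,0],[0,0,4],0.3],
  [[0,0,0],[0,0,4],0.3],
])

```text
clock: 17.15
eef_pos: [466.0, 70.6, 53.4]
tcp_rot: [-3.141, -0.002, -3.128]
contact_force: [-7.4, 2.1, 14.9]
opening: 0.413
```

Run:
```python
from h import *
f=r.grab_frame("wrist"); save("pics/wrist11.png",f)
f=r.grab_frame("scene"); save("pics/scene11.png",f)
plan([])
```

```text
clock 17.25 pos [466.   70.6  53.4] rot [-3.141e+00 -2.000e-03 -3.128e+00] F [-7.8  3.4 15.2] open 0.414 q [ 0.15  0.38  2.09 -0.    0.67 -1.44]
```

View pics/wrist11.png

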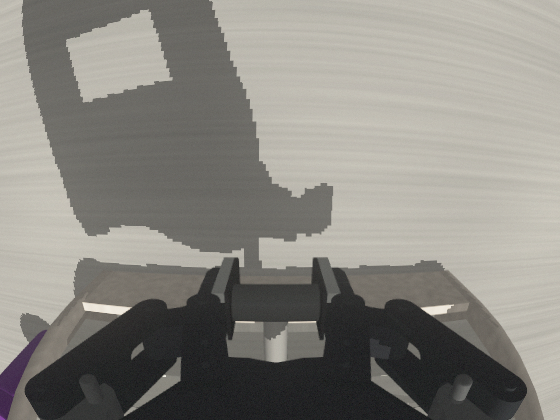

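View pics/scene11.png

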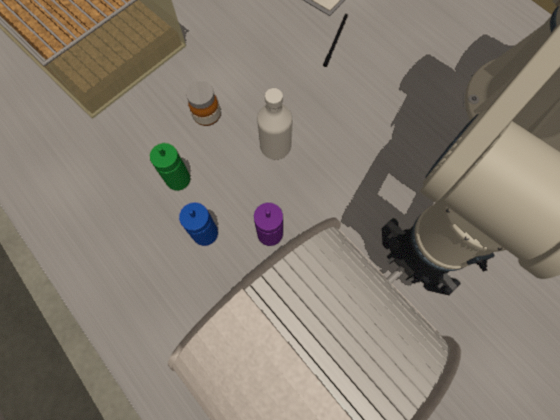

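Call:
play_rows([
  [[0,0,0],[0,0,1.5],0.3],
  [[0,0,0],[0,0,1.5],0.3],
  [[0,0,0],[0,0,1.5],0.3],
])

```text
clock: 17.55
eef_pos: [466.1, 70.6, 53.2]
tcp_rot: [-3.141, -0.002, -3.128]
contact_force: [-9.5, 1.9, 24.8]
opening: 0.413
```

Call:
play_rows([
  [[0,0,0],[0,0,0],0.5],
  [[0,0,0],[0,0,0],0.7],
  [[0,0,0],[0,0,0],0.85],
  [[0,0,0],[0,0,0],0.9],
  [[0,0,0],[0,0,0],0.9],
  [[0,0,0],[5,0,-3],0.9],
  [[0,0,0],[15,0,-12],0.9],
  [[0,0,0],[25,0,-30],0.9],
  [[0,0,0],[35,0,-55],0.9],
  [[0,0,0],[45,0,-85],0.9],
  [[0,0,0],[55,0,-120],0.9],
  [[0,0,0],[65,0,-155],0.9],
  [[0,0,0],[75,0,-190],0.9],
  [[0,0,0],[75,0,-215],0.9],
  [[0,0,0],[75,0,-220],0.9],
  [[0,0,0],[75,0,-220],0.9],
])

```text
clock: 19.15
eef_pos: [391.2, 69.7, 274.1]
tcp_rot: [3.142, 0.001, -3.128]
contact_force: [0.4, -0.8, 0.2]
opening: 0.897
```

Run:
```python
from h import *
s=r.sense();f=r.grab_frame("wrist"); 
im=cv2.cvtColor(f["color"],cv2.COLOR_RGB2BGR)
for q,c in((0,(0,0,255)),(.03,(0,255,0)),(.06,(255,0,0))):
    p=lambda rr,y,a:[671.3-rr*np.cos(a)-.015*y,72-.015*rr*np.cos(a)+y,50+rr*np.sin(a)]
    for y in(-18,18): 
        for u in wproj(f,s,[p(207,y,q+.14)]): cv2.circle(im,tuple(int(v) for v in u.round()),2,c,-1)
cv2.imwrite("pics/wrist12.png",im)
f=r.grab_frame("scene"); save("pics/scene12.png",f); f=r.grab_frame("top"); save("pics/top12.png",f)
plan([])
```

```text
clock 19.3 pos [390.5  69.5 272.1] rot [-3.141 -0.004 -3.128] F [-0.4 -1.1 -0.4] open 0.9 q [ 0.17 -0.06  2.03  0.    1.17 -1.41]
```

View pics/wrist12.png

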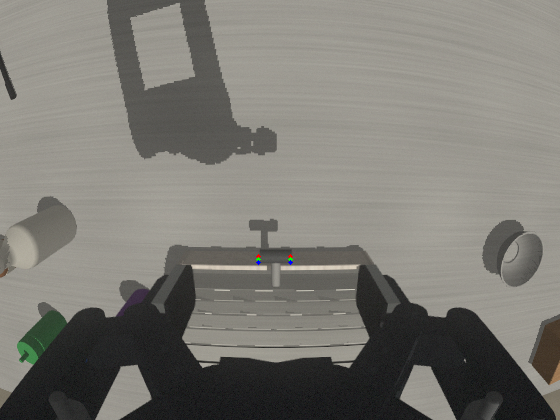

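View pics/scene12.png

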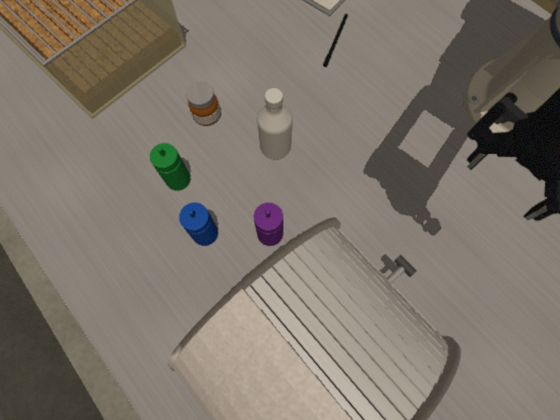

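Run:
```python
from h import *
S=pickle.load(open("pics/scene0.pkl","rb"));T=pickle.load(open("pics/top0.pkl","rb"))
o=[]
for f,n,(x,y) in((S,"pics/scene12.png",(330,225)),(T,"pics/top12.png",(90,190))):
    im=cv2.imread(n)[y:y+125,x:x+165]; im=cv2.resize(im,None,fx=2.4,fy=2.4,interpolation=cv2.INTER_CUBIC)
    for q,c in((0,(0,0,255)),(.05,(0,255,0)),(.1,(255,0,0))):
        u=(proj(f,[671.3-207*np.cos(q+.14),72-.015*207,50+207*np.sin(q+.14)])[0]-(x,y))*2.4
        cv2.circle(im,tuple(int(v) for v in u.round()),2,c,-1)
    o.append(im)
cv2.imwrite("pics/c12.png",np.hstack(o))
```

```text
(no output)
```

View pics/c12.png

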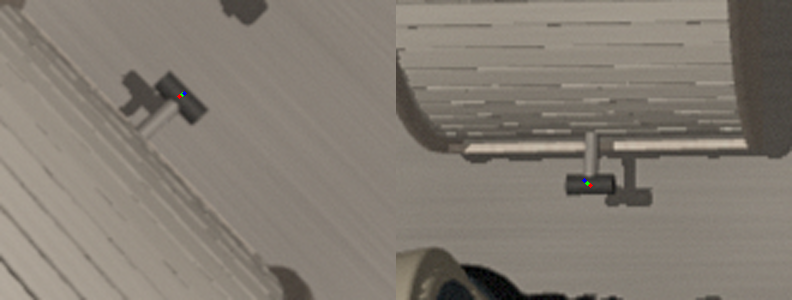

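Run:
```python
from h import *
S=pickle.load(open("pics/scene0.pkl","rb"));T=pickle.load(open("pics/top0.pkl","rb"))
print(tri([S,T],[(405.4,265.8),(170.8,266.7)]))
im=cv2.imread("pics/wrist12.png")[215:345,180:370]; cv2.imwrite("pics/c13.png",cv2.resize(im,None,fx=4,fy=4,interpolation=cv2.INTER_CUBIC))
```

```text
[466.44725247  70.01288714  77.64484739]
```

View pics/c13.png

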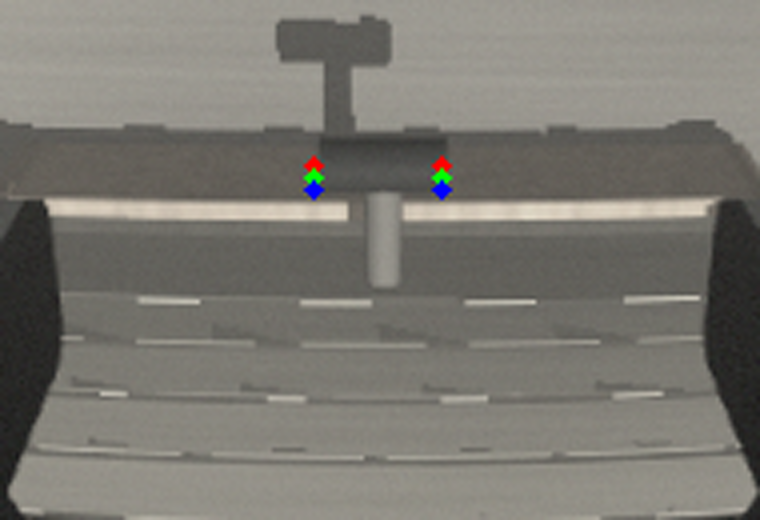

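Run:
```python
from h import *
plan([]); print(r.sign_off())
```

```text
clock 19.3 pos [390.5  69.5 272.1] rot [-3.141 -0.004 -3.128] F [-0.4 -1.1 -0.4] open 0.9 q [ 0.17 -0.06  2.03  0.    1.17 -1.41]
the job is handed in; nothing more can be done
None
```

I stood the grey bottle with the steel cap and spout upright in the store, rolled the door shut, and handed the job in at 19.3 s.

- **Bottle:** It went on the floor at about store x -95, y 0, in front of the three fixed bottles. After release, the scene and wrist images showed it upright there. I had no view of it once the door was closed, but the door met no resistance until the end stop.
- **Door:** I took the handle and followed its arc down until it stopped firmly, at about 25 N on the wrist. After letting go, the handle measured 78 mm up against an expected 79 mm, and the pictures show the door edge down on the sill.
- **Other things:** The gripper was clear of everything at the end. I left the blue, green and purple look-alikes, the jar and the white bottle alone.
- **Disagreements:** The position fits differed by 2–3 mm for the bottle. My first store fit used sill corners hidden by the end walls, so I redid it from other edges. Both grips read about 6 N upward for no clear reason, with no visible effect.

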